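# Set the stand-mounted sprung tweezers to the marked tip gap

## Task

Get the sprung tweezers on the grey stand ready over the sample dish: push their carriage fully home against its end stop, then turn the locking lever on top of it all the way round until it points forward along the tweezers. Then squeeze the two sprung legs together at their rubber finger rests until the pointer on the right leg stands level with the middle of the black tab on the scale bar, and hold that gap steady, finishing while still holding the squeeze; leave the tab where it is set and do not knock over or shove the dish and the things standing around.

Things in the scene. Friction and masses are not known exactly. Their poses are not given: they have to be found in the camera images.
- stand: fixed bench stand, grey slab 310 x 100 x 12 mm lying on the bench with a steel rail. Origin on its underside, on the centre line, 130 mm ahead of the slab's rear end; own x = forward (away from the robot: slide direction and the way the tweezers point), y = left, z = up. It stands at another place and yaw (-0.05 to 0.35 rad) each time; all left/right/forward words below are meant in this frame.
- carriage (a joint): slide of the aluminium carriage along the rail (its block is 66 long x 56 wide mm, from 28 to 58 mm above the bench), m: 0 = rear, 0.040 = fully home against the dark end stop. Slides forward under a push of about 5 N and stays where it is left. Carries the lever and the tweezers; everything on it shifts forward with it.
- push_face (a point): middle of the carriage's flat upright rear face (56 mm wide), 48 mm above the bench: push it here along the stand's x
- lock_lever (a joint): locking lever on the carriage, turning about an upright axis, rad: 0 = points left (+y), grows clockwise from above, about 1.5 at its end stop = points forward (+x) = locked. It turns under 1 to 2 N at the knob and stays where it is left; the carriage must be home before it is turned.
- lever_knob (a point): centre of the lever's upright black round knob, 14 mm diameter, 24 mm high (72 to 96 mm above the bench), 45 mm from the lever's axis; can be pinched from above or pushed
- lever_axis (a point): point on the lever's upright turning axis at the height of the knob's centre
- leg_left (a joint): left steel leg of the tweezers (150 mm long, 12 mm tall), hinged at the yoke on the carriage, rad: 0 = sprung open against its stop, grows as it closes towards the middle, 0.145 at most. Each leg is sprung on its own: 3 N at its rest starts it, about 8 N holds it at 0.14.
- leg_right (a joint): right leg, likewise, mirrored
- rest_left (a point): centre of the left leg's upright round rubber finger rest, 10 mm diameter, 24 mm high (44 to 68 mm above the bench), 110 mm forward of the leg's hinge. Legs open, the rests measure 62 mm over their outsides; squeeze both across the stand's y. Because the rests are round, the distance over their outsides equals the distance between their centres plus 10 mm.
- rest_right (a point): centre of the right leg's finger rest, likewise
- gap_tab (a joint): place of the tab on the scale bar, m: the tip gap (between the middles of the two tips) that it marks. Set differently each time (0.014 to 0.034); the open tips stand 0.044 apart.
- tab_top (a point): middle of the top of the black plastic tab, 10 x 5 (along the bar) x 8 mm, 75 mm above the bench, on the aluminium scale bar (62 x 6 mm) that is fixed to the left leg 133 mm forward of its hinge and crosses over the right leg. Its y axis runs along the bar. Do not touch the tab.
- pointer_top (a point): top of the dark steel pointer, 2 mm wide, standing up on the right leg just in front of the bar, 142 mm forward of the leg's hinge (hinges are 36 mm apart, y +-18 mm). As both legs close it moves along the bar towards and then past the tab, about 1.29 mm for every mm taken off the distance over the finger rests.
- dish: shallow petri dish with samples, 58 mm across, 12 mm high, loose on the slab under the tips; origin at its underside
- vial: sample vial 45 mm across, 79 mm high, standing ahead and right of the stand; bystander, origin at its underside
- weight: steel check weight 31 mm across, 44 mm high, standing left of the stand; bystander, origin at its underside
- timer: flat bench timer 63 x 63 x 20 mm lying right of the stand; bystander, origin at its underside

How it is judged:
By the outcome, as a careful person would: the job done as asked, in the order asked, and still so for the second after the job is handed in, while the arm keeps its last pose, push and grip.
It also fails if it takes over 61 s, if anything falls off the work surface, if the arm or the gripper's body presses on something with over 40 N, if the wrist force passes 120 N, or if a joint passes its speed limit or range.

## Robot

A 6-joint arm with a two-finger parallel gripper is mounted at the origin on a cart in front of the work surface, level with it; the furniture and walls round the work are solid. World frame = base frame: x ahead of the robot, y to its left, z up, the work surface at z = 0. Lengths are in m, angles in degrees, forces in N, time in s.
With the tool pointing down it reaches from about 0.375 to 0.9 m from the base axis. Payload 3.1 kg.
Tool frame: the origin (TCP) lies at the very end of the fingers, on their centre line; the grasp point (between the pads) lies 19 mm behind it (bot.tcp_to_grasp is the distance from the TCP to the grasp point, in m); z points along the fingers, y is the direction in which the jaws open and shut (so a half turn about z gives the same grasp; the last joint's range is limited). The gripper opens to 87 mm and grips with 3 to 60 N. Pads are 19 mm wide; open, the fingers measure 117 mm over their backs; the gripper's body (75 mm by 190 mm) begins 51 mm behind the grasp point.
Start: joints at [66.32, 30.224, 82.088, -0, 67.689, -10.227], TCP at [0.145, 0.608, 0.223] pointing down, gripper open.
Joint ranges: [-176.69, 176.69], [-43.24, 126.21], [12.49, 139.97], [-82, 262], [0, 151.66], [-163.58, 163.58]. Speed limits (degrees/s): [159.86, 159.86, 180, 180, 180, 180].

## Interface

Orientations are given as a 3x3 rotation matrix whose columns are the frame's x, y, z axes.
In Python, from rig import telemetry, eyes, order, bot gives the robot as it stands. The module is installed in compiled form; this text tells all that it offers.
- The arm moves only by the tool servo_tool, never from a script. Its argument "targets" is a list of rows, each a list of 2 entries, a list of its own where there are three numbers: the shift along the tool's x, y, z in m, then the turn, a rotation vector about the tool's x, y, z in rad. In form: [[[tx, ty, tz], [wx, wy, wz]], ...]. A call has 1 to 12 rows; each row is the pose to reach, as a shift and turn from the pose commanded when the call began, along the tool's axes at that moment; what a row does not reach only later rows make up. A row lasts 1/8 s, in which the tool goes at most 62.5 mm and 10.7 degrees, less where a joint would pass 70% of its speed; a pose out of reach is approached as far as the arm can. A call with a gripper value outside its range is refused whole. "gripper" is the finger opening in m, from 0 to 0.087, set as the call begins (left out, the last holds). The fingers move at their own pace and stop on an object; the grip force is fixed at half the most. Time passes only in rows, so rows that repeat a pose let the fingers close. It gives the time, the measured TCP pose, the force and the opening at its end, in the units of the state.
- telemetry.read_state(): the state, without advancing time (a new reading comes with each control period).
- eyes.capture(name): name is "side" or "top"; returns a dict with "pixels" (400x640x3 uint8, blue, green, red), "intrinsics" (3x3 intrinsics, pixels), "extrinsics" (4x4, takes a point from camera to world coordinates). Camera axes: x right, y down, z forward; pixel columns grow to the right and rows downward; lengths in m; the calibration is good to about 2 mm. A picture is of the moment at which its call begins. There is no depth.
- order.hand_in(): hands the job in, once; it reports no verdict.
The state is a dict: "time_s": time; "joint_positions": joint angles; "qvel": joint speeds; "tau": joint torques, N m; "position": TCP position; "tcp_rot": TCP orientation; "force": force on the tool from outside, world axes, zero at the start; "moment": the same for the moment, N m; "opening": opening from 0.0 (shut) to 1.0 (fully open).
Only numpy, scipy, OpenCV 4.12 (cv2) and the standard library are available. Lean on these libraries where they do the work, as an engineer would, in place of code of your own. Each camera call takes 0.05 s, during which the arm holds its last target. There are 200 camera calls.

## Working session

There is one attempt and no reset: what is moved stays moved. The work goes in short steps, Python scripts to look and compute and a tool call to move; the robot and the scene stay as the last step left them, time stands still between calls to the robot, and variables do not carry over. Pictures are saved under pics/ and viewed, about 8 in all and at most 12, crops included, and the job is handed in when it is done.

Besides the shell and the picture viewer there is one more tool, called after "Request:" as name(argument=value, ...) on one line, values as JSON. servo_tool: Moves the arm, as the interface text tells. Its arguments: {"type":"object","properties":{"targets":{"type":"array","items":{"type":"array"}},"gripper":{"type":"number"}},"required":["targets"]}

```bash
mkdir -p pics; python3 - <<'E'
from rig import telemetry, eyes, order, bot
import cv2, numpy as np
np.set_printoptions(precision=4,suppress=True)
s=telemetry.read_state()
for k,v in s.items(): print(k,v)
print(bot.tcp_to_grasp)
for n in("top","side"):
    c=eyes.capture(n); cv2.imwrite(f"pics/{n}0.png",c["pixels"]); print(n,c["intrinsics"],c["extrinsics"])
E
```

```text
time_s 0.0
joint_positions [ 66.3199  30.2779  82.155   -0.0013  67.6891 -10.2285]
qvel [ 0.0224  0.0324  0.03   -0.0648 -0.003   0.0141]
tau [ -0.0024 -44.0032 -17.6592   0.0633   0.0581  -0.0002]
position [0.1451 0.6072 0.2216]
tcp_rot [[-0.9726  0.2326 -0.0008]
 [ 0.2326  0.9726 -0.002 ]
 [ 0.0004 -0.0021 -1.    ]]
force [-0.809  -0.0362 -0.0956]
moment [-0.0216  0.0585 -0.0007]
opening 1.0014495194785595
0.0187
top [[419.9739   0.     319.8955]
 [  0.     419.9739 197.2495]
 [  0.       0.       1.    ]] [[ 0.0218 -0.996   0.0867  0.5032]
 [-0.9998 -0.022  -0.0019  0.1797]
 [ 0.0038 -0.0867 -0.9962  0.9391]
 [ 0.      0.      0.      1.    ]]
side [[424.824    0.     329.1029]
 [  0.     424.824  202.9991]
 [  0.       0.       1.    ]] [[ 0.859  -0.3106  0.407   0.2362]
 [-0.5119 -0.5378  0.6699 -0.3722]
 [ 0.0108 -0.7838 -0.621   0.6157]
 [ 0.      0.      0.      1.    ]]
```

View pics/top0.png

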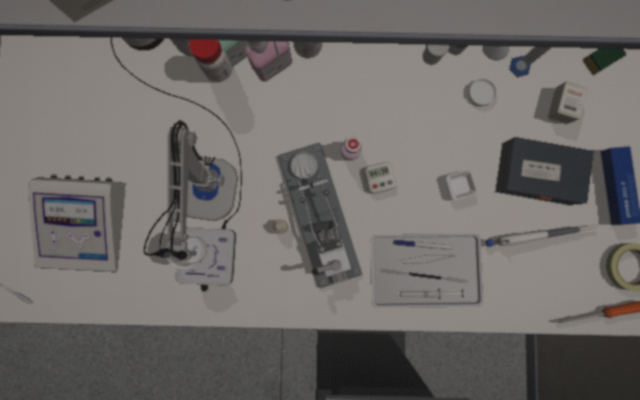

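View pics/side0.png

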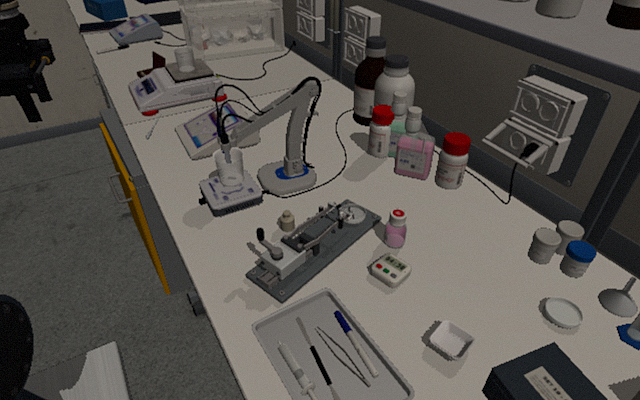

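```bash
python3 - <<'E'
import cv2
a=cv2.imread("pics/top0.png")[140:292,262:372]; cv2.imwrite("pics/topc.png",cv2.resize(cv2.convertScaleAbs(a,alpha=1.5),None,fx=4,fy=4,interpolation=cv2.INTER_CUBIC)[:600])
a=cv2.imread("pics/side0.png")[190:305,235:420]; cv2.imwrite("pics/sidec.png",cv2.resize(cv2.convertScaleAbs(a,alpha=1.5),None,fx=4.3,fy=4.3,interpolation=cv2.INTER_CUBIC))
E
```

```text
(no output)
```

View pics/topc.png

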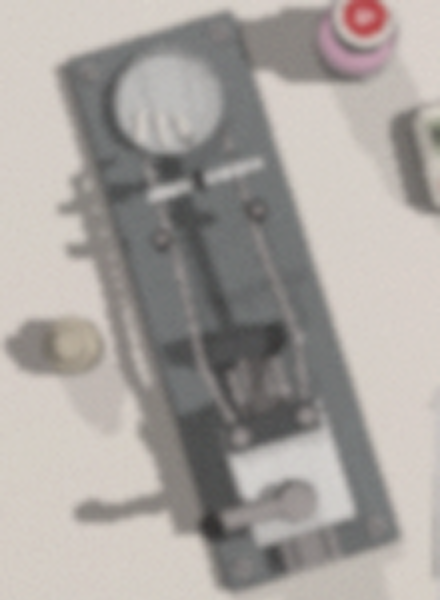

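View pics/sidec.png

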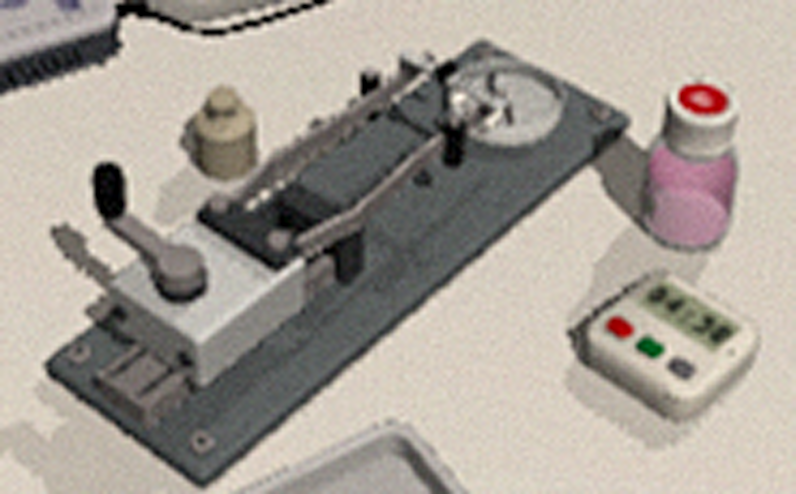

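```bash
cat > h.py <<'E'
import numpy as np, cv2
from scipy.optimize import least_squares
np.set_printoptions(precision=4,suppress=True)
K={"top":np.array([[419.9739,0,319.8955],[0,419.9739,197.2495],[0,0,1]]),"side":np.array([[424.824,0,329.1029],[0,424.824,202.9991],[0,0,1]])}
def E():
    from rig import eyes
    return {n:eyes.capture(n) for n in("top","side")}
def proj(c,P):
    K,T=c["intrinsics"],np.linalg.inv(c["extrinsics"])
    p=(np.atleast_2d(P)@T[:3,:3].T+T[:3,3])@K.T
    return p[:,:2]/p[:,2:]
def onz(c,uv,z):
    K,T=c["intrinsics"],c["extrinsics"]
    d=np.c_[np.atleast_2d(uv),np.ones(len(np.atleast_2d(uv)))]@np.linalg.inv(K).T@T[:3,:3].T
    return T[:3,3]+d*((z-T[2,3])/d[:,2])[:,None]
def R2(a): return np.array([[np.cos(a),-np.sin(a)],[np.sin(a),np.cos(a)]])
E
python3 - <<'E'
from h import *; import pickle
c=E(); cal={n:{k:c[n][k] for k in("intrinsics","extrinsics")} for n in c}; pickle.dump(cal,open("cal.pkl","wb"))
tp=lambda p:(np.array(p)+.5)/4-.5+[262,140]
sp=lambda p:(np.array(p)+.5)/4.3-.5+[235,190]
cor=np.array([[.18,.05],[.18,-.05],[-.13,-.05],[-.13,.05]])
T=tp([[62,65],[232,10],[398,537],[222,590]]); S=sp([[482,40],[630,120],[205,472],[48,366]])
for name in("top","side","both"):
    def f(q):
        P=np.c_[cor@R2(q[2]).T+q[:2],np.full(4,.012)]; r=[]
        if name!="side": r+=list((proj(cal["top"],P)-T).ravel())
        if name!="top": r+=list((proj(cal["side"],P)-S).ravel())
        return np.array(r)
    s=least_squares(f,[.45,.18,.2]); print(name,s.x,s.fun.round(1))
    q=s.x
    def loc(cam,uv,z): return (onz(cal[cam],uv,z)[:,:2]-q[:2])@R2(q[2])
    if name!="side":
      print("rests t",loc("top",tp([[162,238],[257,208]]),.068),"knob",loc("top",tp([[210,523]]),.096),"axis",loc("top",tp([[297,497]]),.075))
      print("carr",loc("top",tp([[258,545],[353,515],[325,430],[230,455]]),.058))
      print("dish",loc("top",tp([[168,98]]),.012),"weight",loc("top",tp([[75,342]]),.03),"vial",loc("top",tp([[363,14]]),.079))
    if name!="top":
      print("side knob",loc("side",sp([[107,172]]),.094),"rests",loc("side",sp([[370,78],[454,128]]),.068),"axis",loc("side",sp([[180,262]]),.07),"carr",loc("side",sp([[196,352],[112,280],[305,282]]),.058))
E
```

```text
top [0.5235 0.1723 0.3226] [-0.5 -1.7 -0.3 -1.   0.3  1.   0.5  1.5]
rests t [[ 0.0617  0.0243]
 [ 0.0621 -0.0276]] knob [[-0.0835  0.0428]] axis [[-0.0858 -0.0027]]
carr [[-0.1047  0.0237]
 [-0.1046 -0.028 ]
 [-0.0585 -0.0273]
 [-0.0562  0.0238]]
dish [[ 0.1407 -0.0011]] weight [[0.0252 0.0861]] vial [[ 0.1415 -0.1098]]
side [0.5233 0.1691 0.3318] [ 0.  -1.1  1.1 -1.5  0.   2.1 -1.  -1. ]
side knob [[-0.0845  0.0479]] rests [[ 0.0607  0.0263]
 [ 0.0585 -0.0269]] axis [[-0.0862  0.0043]] carr [[-0.1102 -0.0286]
 [-0.1046  0.0276]
 [-0.0519 -0.0352]]
both [0.5236 0.1709 0.3276] [-0.3 -1.5 -0.1 -1.   1.2  0.7  1.5  1.5  0.  -1.4  1.  -1.8 -0.6  1.3
 -1.4 -1.9]
rests t [[ 0.0622  0.0254]
 [ 0.0623 -0.0265]] knob [[-0.083   0.0445]] axis [[-0.0855 -0.0009]]
carr [[-0.1042  0.0255]
 [-0.1044 -0.0261]
 [-0.0583 -0.0256]
 [-0.0557  0.0255]]
dish [[ 0.141  -0.0005]] weight [[0.0259 0.0874]] vial [[ 0.1413 -0.1092]]
side knob [[-0.0856  0.0459]] rests [[ 0.0598  0.025 ]
 [ 0.0578 -0.0283]] axis [[-0.087   0.0023]] carr [[-0.1109 -0.0307]
 [-0.1056  0.0256]
 [-0.0526 -0.0371]]
```

```bash
cat >> h.py <<'E'
def avg(name,n):
    from rig import eyes
    return np.mean([eyes.capture(name)["pixels"].astype(float) for _ in range(n)],0)
E
python3 - <<'E'
from h import *
t=avg("top",12); s=avg("side",12); np.savez("a0.npz",t=t,s=s)
f=lambda a,k:cv2.resize(np.clip(a*1.5,0,255).astype(np.uint8),None,fx=k,fy=k,interpolation=cv2.INTER_CUBIC)
A=f(t[174:204,294:334],10); B=f(s[195:225,320:360],10)
cv2.imwrite("pics/bar0.png",np.hstack([A,B]))
E
```

```text
(no output)
```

View pics/bar0.png

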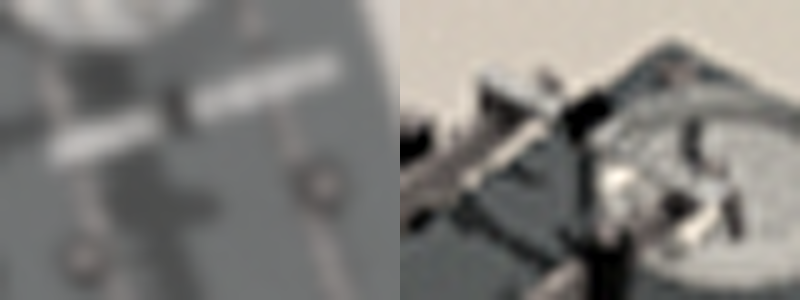

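```bash
python3 - <<'E'
from h import *; import pickle
cal=pickle.load(open("cal.pkl","rb")); q=np.array([.5236,.1709,.3276])
tp=lambda p:(np.array(p)+.5)/10-.5+[294,174]
loc=lambda cam,uv,z:(onz(cal[cam],uv,z)[:,:2]-q[:2])@R2(q[2])
print("bar ends",loc("top",tp([[48,155],[343,61]]),.067),"tab",loc("top",tp([[178,107]]),.075),"rests",loc("top",tp([[84,258],[322,183]]),.068),"leg at bar",loc("top",tp([[278,105],[248,22]]),.06))
W=lambda P:np.c_[np.array(P)[:,:2]@R2(q[2]).T+q[:2],np.array(P)[:,2]]
P=[[.093,-.0228,.06],[.093,-.0228,.076],[.084,.003,.075],[.084,-.031,.067],[.061,-.026,.068]]
for n,o in(("top",[294,174]),("side",[320,195])): print(n,(proj(cal[n],W(P))-o+.5)*10-.5)
E
```

```text
bar ends [[ 0.0848  0.0266]
 [ 0.0851 -0.0381]] tab [[ 0.0853 -0.0021]] rests [[ 0.0619  0.0259]
 [ 0.0619 -0.0261]] leg at bar [[ 0.0812 -0.0226]
 [ 0.0999 -0.0219]]
top [[261.9446  51.5957]
 [262.2088  41.5041]
 [156.4282 120.4589]
 [312.4012  76.2587]
 [322.9333 187.3221]]
side [[293.3772 182.375 ]
 [296.5153 121.588 ]
 [169.9798  93.9925]
 [298.9596 194.2498]
 [207.7031 235.6136]]
```

```bash
cat >> h.py <<'E'
from scipy.spatial.transform import Rotation as Ro
q=np.array([.5236,.1709,.3276])
def st():
    from rig import telemetry
    s=telemetry.read_state(); p=np.array(s["position"]); R=np.array(s["tcp_rot"])
    l=(p[:2]-q[:2])@R2(q[2])
    F=np.array(s["force"]); print("t",round(s["time_s"],2),"stand",l,"z",p[2].round(4),"F(stand)",(F[:2]@R2(q[2])).round(1),F[2].round(1),"open",round(s["opening"]*87,2),"j",np.round(s["joint_positions"],0))
    return p,R
def to(x,y,z):
    p,R=st(); t=np.r_[R2(q[2])@[x,y]+q[:2],z]
    c,s_=np.cos(q[2]),np.sin(q[2]); Rt=np.array([[-c,-s_,0],[-s_,c,0],[0,0,-1.]]).T
    Rt=np.column_stack([[-c,-s_,0],[-s_,c,0],[0,0,-1]])
    print("shift",R.T@(t-p),"turn",Ro.from_matrix(R.T@Rt).as_rotvec())
E
python3 -c "
from h import *
to(-.14,0,.2); to(-.14,0,.041)"
```

```text
t 1.4 stand [-0.2175  0.5354] z 0.2225 F(stand) [ 0.3 -0. ] -0.0 open 86.77 j [ 66.  30.  82.   0.  68. -10.]
shift [-0.3511 -0.4116  0.0225] turn [-0.     -0.     -0.5624]
t 1.4 stand [-0.2175  0.5354] z 0.2225 F(stand) [ 0.3 -0. ] -0.0 open 86.77 j [ 66.  30.  82.   0.  68. -10.]
shift [-0.3511 -0.4116  0.1815] turn [-0.     -0.     -0.5624]
```

Request:
servo_tool(targets=[[[-0.02,-0.02,-0.02],[0,0,-0.03]],[[-0.05,-0.055,-0.03],[0,0,-0.08]],[[-0.085,-0.095,-0.03],[0,0,-0.13]],[[-0.12,-0.14,-0.03],[0,0,-0.19]],[[-0.155,-0.18,-0.03],[0,0,-0.25]],[[-0.19,-0.22,-0.03],[0,0,-0.31]],[[-0.225,-0.265,-0.02],[0,0,-0.37]],[[-0.26,-0.305,-0.01],[0,0,-0.43]],[[-0.295,-0.345,0.0],[0,0,-0.48]],[[-0.325,-0.385,0.01],[0,0,-0.53]],[[-0.345,-0.405,0.02],[0,0,-0.555]],[[-0.351,-0.412,0.022],[0,0,-0.562]]], gripper=0)

```text
time_s: 2.9
position: [0.3917, 0.1243, 0.2003]
tcp_rot: [[-0.948, -0.319, -0.0], [-0.319, 0.948, 0.0], [0.0, 0.0, -1.0]]
force: [-0.1, 0.1, 1.2]
opening: 0.004
```

```bash
python3 -c "
from h import *
to(-.14,0,.041)
cv2.imwrite('pics/s1.png',avg('side',1)[120:400,150:550].astype(np.uint8))"
```

```text
t 2.9 stand [-0.1399 -0.0017] z 0.2003 F(stand) [-0.   0.1] 1.2 open 0.32 j [   2.   16.  113.    0.   51. -107.]
shift [0.0001 0.0017 0.1593] turn [ 0.0002 -0.0002 -0.0033]
```

View pics/s1.png

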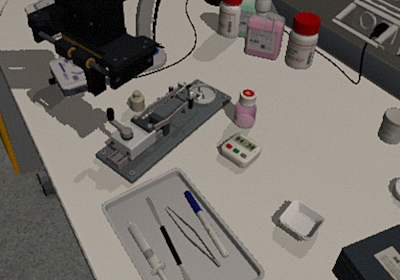

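Request:
servo_tool(targets=[[[0,0.001,0.04],[0,0,-0.003]],[[0,0.002,0.09],[0,0,-0.003]],[[0,0.002,0.135],[0,0,-0.003]],[[0,0.002,0.159],[0,0,-0.003]],[[0,0.002,0.159],[0,0,-0.003]]])

```text
time_s: 3.58
position: [0.3889, 0.1283, 0.0406]
tcp_rot: [[-0.946, -0.325, -0.004], [-0.325, 0.946, -0.0], [0.004, 0.001, -1.0]]
force: [0.4, -0.4, -0.1]
opening: 0.005
```

```bash
python3 -c "
from h import *
to(-.08,0,.041)"
```

```text
t 3.58 stand [-0.1412  0.003 ] z 0.0406 F(stand) [ 0.2 -0.5] -0.1 open 0.46 j [   3.   36.  121.    0.   24. -106.]
shift [-0.0612 -0.0032 -0.0006] turn [ 0.0012 -0.0036  0.0037]
```

Request:
servo_tool(targets=[[[-0.01,-0.003,0],[0,0,0.003]],[[-0.018,-0.003,0],[0,0,0.003]],[[-0.023,-0.003,0],[0,0,0.003]],[[-0.028,-0.003,0],[0,0,0.003]],[[-0.033,-0.003,0],[0,0,0.003]],[[-0.038,-0.003,0],[0,0,0.003]],[[-0.043,-0.003,0],[0,0,0.003]],[[-0.048,-0.003,0],[0,0,0.003]],[[-0.053,-0.003,0],[0,0,0.003]],[[-0.055,-0.003,0],[0,0,0.003]]])

```text
time_s: 4.82
position: [0.4407, 0.142, 0.0417]
tcp_rot: [[-0.947, -0.322, -0.005], [-0.322, 0.947, -0.001], [0.005, 0.001, -1.0]]
force: [-4.4, -1.5, 4.4]
opening: 0.004
```

```bash
python3 -c "
from h import *
st()"
```

```text
t 4.83 stand [-0.0878 -0.0006] z 0.0417 F(stand) [-4.7  0.1] 4.4 open 0.37 j [   4.   37.  113.   -0.   30. -105.]
```

Request:
servo_tool(targets=[[[-0.003,0,0],[0,0,0]],[[-0.005,0,0],[0,0,0]],[[-0.007,0,0],[0,0,0]],[[-0.007,0,0],[0,0,0]]])

```text
time_s: 5.32
position: [0.4429, 0.1432, 0.0414]
tcp_rot: [[-0.946, -0.323, -0.014], [-0.323, 0.947, -0.003], [0.014, 0.002, -1.0]]
force: [-9.8, -8.1, 7.9]
opening: 0.008
```

Request:
servo_tool(targets=[[[-0.002,0,0],[0,0,0]],[[-0.003,0,0],[0,0,0]],[[-0.003,0,0],[0,0,0]]])

```text
time_s: 5.7
position: [0.4428, 0.1433, 0.0413]
tcp_rot: [[-0.946, -0.323, -0.02], [-0.323, 0.946, -0.004], [0.02, 0.003, -1.0]]
force: [-13.1, -10.9, 11.4]
opening: 0.005
```

Request:
servo_tool(targets=[[[-0.001,0,0],[0,0,0]],[[-0.002,0,0],[0,0,0]],[[-0.002,0,0],[0,0,0]]])

```text
time_s: 6.08
position: [0.4428, 0.1434, 0.0413]
tcp_rot: [[-0.946, -0.324, -0.024], [-0.324, 0.946, -0.005], [0.025, 0.003, -1.0]]
force: [-14.2, -14.8, 14.1]
opening: 0.003
```

```bash
python3 -c "
from h import *
st()"
```

```text
t 6.08 stand [-0.0853 -0.    ] z 0.0413 F(stand) [-18.2  -9.4] 14.1 open 0.3 j [   4.   37.  112.   -0.   32. -104.]
```

Request:
servo_tool(targets=[[[0.012,0,0],[0,0,0]],[[0.03,0,0],[0,0,0]],[[0.04,0,-0.03],[0,0,0]],[[0.04,0,-0.08],[0,0,0]],[[0.05,0.03,-0.12],[0,0,0]]])

```text
time_s: 6.7
position: [0.4009, 0.1585, 0.1637]
tcp_rot: [[-0.948, -0.318, 0.007], [-0.318, 0.948, 0.001], [-0.007, -0.001, -1.0]]
force: [0.1, 1.0, 0.4]
opening: 0.008
```

```bash
python3 - <<'E'
from h import *
st()
t=avg("top",8); s=avg("side",8); np.savez("a1.npz",t=t,s=s)
f=lambda a,k:cv2.resize(np.clip(a*1.5,0,255).astype(np.uint8),None,fx=k,fy=k,interpolation=cv2.INTER_CUBIC)
A=f(t[160:280,290:370],5); B=f(s[190:310,240:320],5)
cv2.imwrite("pics/c1.png",np.hstack([A,B]))
E
```

```text
t 6.7 stand [-0.1202  0.0277] z 0.1637 F(stand) [0.4 0.9] 0.4 open 0.71 j [   7.   21.  113.    0.   46. -102.]
```

View pics/c1.png

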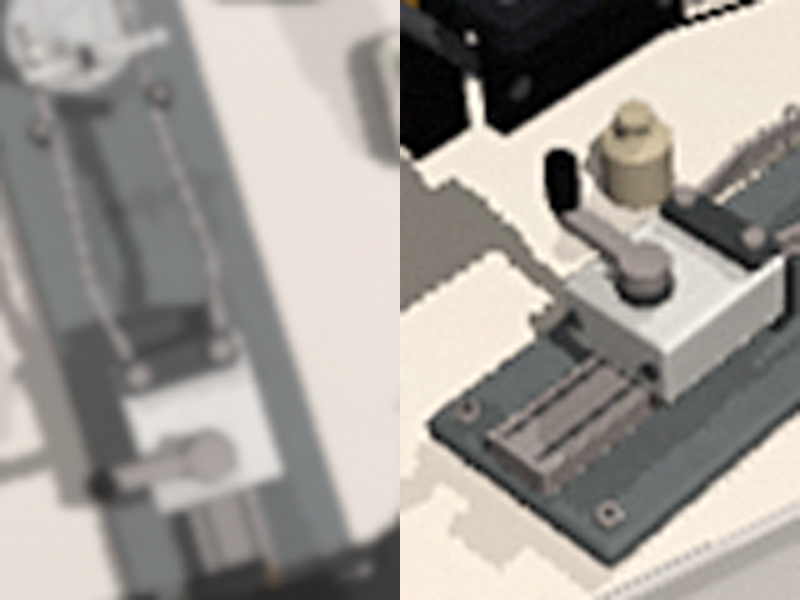

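```bash
python3 - <<'E'
from h import *; import pickle
cal=pickle.load(open("cal.pkl","rb"))
tp=lambda p:(np.array(p)+.5)/5-.5+[290,160]
sp=lambda p:(np.array(p)+.5)/5-.5+[240,190]
loc=lambda cam,uv,z:(onz(cal[cam],uv,z)[:,:2]-q[:2])@R2(q[2])
print("rests",loc("top",tp([[40,130],[157,95]]),.068),"carr rear",loc("top",tp([[158,510],[283,470]]),.058),"bolts",loc("top",tp([[138,375],[220,348]]),.065),"axis",loc("top",tp([[210,453]]),.075),"knob",loc("top",tp([[100,485]]),.096))
print("side rear",loc("side",sp([[167,283],[265,355]]),.058),"knob",loc("side",sp([[162,155]]),.096),"axis",loc("side",sp([[243,257]]),.075))
E
```

```text
rests [[ 0.0921  0.026 ]
 [ 0.0914 -0.025 ]] carr rear [[-0.0732  0.0265]
 [-0.0731 -0.0281]] bolts [[-0.0174  0.0176]
 [-0.017  -0.0182]] axis [[-0.0565 -0.001 ]] knob [[-0.0544  0.045 ]]
side rear [[-0.0753  0.0248]
 [-0.0779 -0.0287]] knob [[-0.0546  0.0454]] axis [[-0.0589  0.0001]]
```

```bash
python3 - <<'E'
from h import *
f=lambda a,k:cv2.resize(np.clip(a*2,0,255).astype(np.uint8),None,fx=k,fy=k,interpolation=cv2.INTER_CUBIC)
a=np.load("a0.npz"); b=np.load("a1.npz")
top=np.hstack([f(a["s"][220:270,280:345],6),f(b["s"][220:270,280:345],6)])
bot=np.hstack([f(a["t"][215:265,300:365],6),f(b["t"][215:265,300:365],6)])
cv2.imwrite("pics/c2.png",np.vstack([top,bot])[:600,:800])
E
```

```text
(no output)
```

View pics/c2.png

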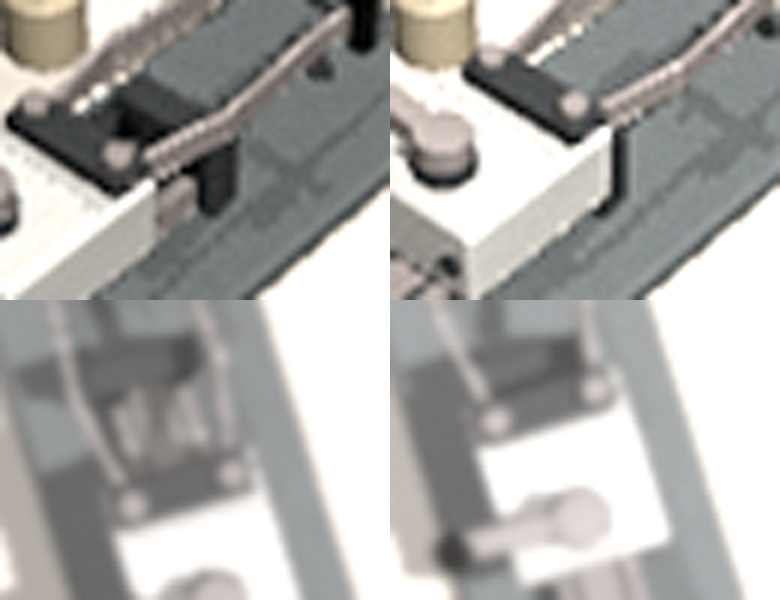

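```bash
python3 -c "
from h import *
to(-.055,.045,.12);to(-.055,.045,.077)"
```

```text
t 7.5 stand [-0.1233  0.0288] z 0.1613 F(stand) [-0.1 -1.1] -0.1 open 0.31 j [   7.   21.  113.   -0.   46. -102.]
shift [-0.0683  0.0163  0.0413] turn [ 0.0001 -0.0005 -0.0006]
t 7.5 stand [-0.1233  0.0288] z 0.1613 F(stand) [-0.1 -1.1] -0.1 open 0.31 j [   7.   21.  113.   -0.   46. -102.]
shift [-0.0683  0.0163  0.0843] turn [ 0.0001 -0.0005 -0.0006]
```

Request:
servo_tool(targets=[[[-0.03,0.01,0.01],[0,0,0]],[[-0.055,0.016,0.02],[0,0,0]],[[-0.068,0.016,0.03],[0,0,0]],[[-0.068,0.016,0.05],[0,0,0]],[[-0.068,0.016,0.07],[0,0,0]],[[-0.068,0.016,0.084],[0,0,0]],[[-0.068,0.016,0.084],[0,0,0]]], gripper=0.04)

```text
time_s: 8.38
position: [0.4559, 0.1952, 0.0766]
tcp_rot: [[-0.947, -0.321, -0.003], [-0.321, 0.947, -0.001], [0.003, 0.0, -1.0]]
force: [0.2, -0.5, 1.4]
opening: 0.461
```

```bash
python3 -c "
from h import *
to(-.055,.045,.077)"
```

```text
t 8.38 stand [-0.0563  0.0448] z 0.0766 F(stand) [ 0.  -0.5] 1.4 open 40.07 j [ 10.  34. 107.  -0.  38. -98.]
shift [-0.0013  0.0002 -0.0004] turn [ 0.0004 -0.0028 -0.0006]
```

Request:
servo_tool(targets=[[[-0.001,0,0],[0,0,0]],[[-0.001,0,0],[0,0,0]],[[-0.001,0,0],[0,0,0]],[[-0.001,0,0],[0,0,0]],[[-0.001,0,0],[0,0,0]]], gripper=0.008)

```text
time_s: 9.0
position: [0.4579, 0.1966, 0.078]
tcp_rot: [[-0.947, -0.321, 0.001], [-0.321, 0.947, 0.001], [-0.001, 0.001, -1.0]]
force: [-1.4, 5.5, 2.9]
opening: 0.141
```

```bash
python3 -c "
from h import *
st()
a=np.linspace(.05,1.62,12)
for p in a: print(round(p,2),-(.045*(np.sin(p)-np.sin(.05))).round(4),(.045*(np.cos(p)-np.cos(.05))).round(4))"
```

```text
t 9.0 stand [-0.0539  0.0455] z 0.078 F(stand) [0.4 5.7] 2.9 open 12.24 j [ 10.  34. 107.   0.  39. -98.]
0.05 -0.0 0.0
0.19 -0.0064 -0.0008
0.34 -0.0126 -0.0025
0.48 -0.0185 -0.005
0.62 -0.0239 -0.0083
0.76 -0.0289 -0.0124
0.91 -0.0332 -0.0172
1.05 -0.0368 -0.0225
1.19 -0.0396 -0.0283
1.33 -0.0415 -0.0344
1.48 -0.0426 -0.0407
1.62 -0.0427 -0.0472
```

Request:
servo_tool(targets=[[[-0.003,0.001,0],[0,0,0]],[[-0.006,0,0],[0,0,0]],[[-0.012,-0.002,0],[0,0,0]],[[-0.018,-0.004,0],[0,0,0]],[[-0.024,-0.008,0],[0,0,0]],[[-0.029,-0.012,0],[0,0,0]],[[-0.033,-0.017,0],[0,0,0]],[[-0.036,-0.022,0],[0,0,0]],[[-0.039,-0.027,0],[0,0,0]]])

```text
time_s: 10.12
position: [0.5057, 0.1858, 0.078]
tcp_rot: [[-0.948, -0.318, 0.005], [-0.318, 0.948, 0.005], [-0.007, 0.003, -1.0]]
force: [1.3, 11.4, 1.0]
opening: 0.139
```

```bash
python3 -c "
from h import *
st()"
```

```text
t 10.12 stand [-0.0121  0.0199] z 0.078 F(stand) [ 4.9 10.4] 1.0 open 12.13 j [   8.   36.  102.    0.   42. -101.]
```

Request:
servo_tool(targets=[[[-0.001,-0.004,0],[0,0,0]],[[-0.001,-0.008,0],[0,0,0]],[[-0.002,-0.012,0],[0,0,0]],[[-0.002,-0.016,0],[0,0,0]],[[-0.002,-0.018,0],[0,0,0]],[[-0.002,-0.018,0],[0,0,0]]])

```text
time_s: 10.88
position: [0.5122, 0.1702, 0.0778]
tcp_rot: [[-0.949, -0.316, 0.003], [-0.316, 0.949, 0.007], [-0.005, 0.006, -1.0]]
force: [-0.3, 16.3, 1.8]
opening: 0.143
```

```bash
python3 -c "
from h import *
st()"
```

```text
t 10.88 stand [-0.011   0.0031] z 0.0778 F(stand) [ 4.9 15.5] 1.8 open 12.47 j [   6.   36.  101.    1.   42. -103.]
```

Request:
servo_tool(targets=[[[0,-0.002,0],[0,0,0]],[[0,-0.003,0],[0,0,0]],[[0,-0.003,0],[0,0,0]],[[0,-0.003,0],[0,0,0]]])

```text
time_s: 11.38
position: [0.5113, 0.1695, 0.0778]
tcp_rot: [[-0.949, -0.315, -0.0], [-0.315, 0.949, 0.01], [-0.003, 0.009, -1.0]]
force: [-2.9, 23.6, 2.8]
opening: 0.138
```

```bash
python3 -c "
from h import *
st()"
```

```text
t 11.38 stand [-0.0121  0.0026] z 0.0778 F(stand) [ 4.9 23.3] 2.8 open 11.99 j [   6.   36.  102.    1.   42. -103.]
```

Request:
servo_tool(targets=[[[0,0.002,0],[0,0,0]],[[0,0.005,0],[0,0,0]],[[0,0.005,0],[0,0,0]]])

```text
time_s: 11.75
position: [0.5111, 0.1703, 0.0777]
tcp_rot: [[-0.948, -0.32, 0.002], [-0.32, 0.948, 0.003], [-0.003, 0.002, -1.0]]
force: [0.3, 8.0, 1.9]
opening: 0.142
```

Request:
servo_tool(targets=[[[0,0,0],[0,0,0]],[[0,0,0],[0,0,0]],[[0,0,-0.005],[0,0,0]],[[0,0,-0.04],[0,0,0]],[[0.03,0.01,-0.09],[0,0,0]],[[0.08,0.01,-0.12],[0,0,0]],[[0.13,0.01,-0.12],[0,0,0]],[[0.13,0.01,-0.12],[0,0,0]]], gripper=0.045)

```text
time_s: 12.75
position: [0.3789, 0.1351, 0.1977]
tcp_rot: [[-0.947, -0.321, -0.005], [-0.321, 0.947, -0.001], [0.005, 0.001, -1.0]]
force: [-0.2, 0.1, 0.2]
opening: 0.519
```

```bash
python3 - <<'E'
from h import *
st()
t=avg("top",16); s=avg("side",16); np.savez("a2.npz",t=t,s=s)
f=lambda a,k:cv2.resize(np.clip(a*1.5,0,255).astype(np.uint8),None,fx=k,fy=k,interpolation=cv2.INTER_CUBIC)
A=f(t[160:260,285:365],5); B=f(s[180:280,270:350],5)
C=f(t[160:185,290:330],10);D=f(s[185:210,330:370],10)
cv2.imwrite("pics/c3.png",np.hstack([A,B])); cv2.imwrite("pics/c4.png",np.hstack([f(t[155:190,290:330],10),f(s[180:215,332:372],10)]))
E
```

```text
t 12.75 stand [-0.1485  0.0127] z 0.1977 F(stand) [-0.2  0.2] 0.2 open 45.19 j [   4.   16.  114.   -0.   51. -105.]
```

View pics/c3.png

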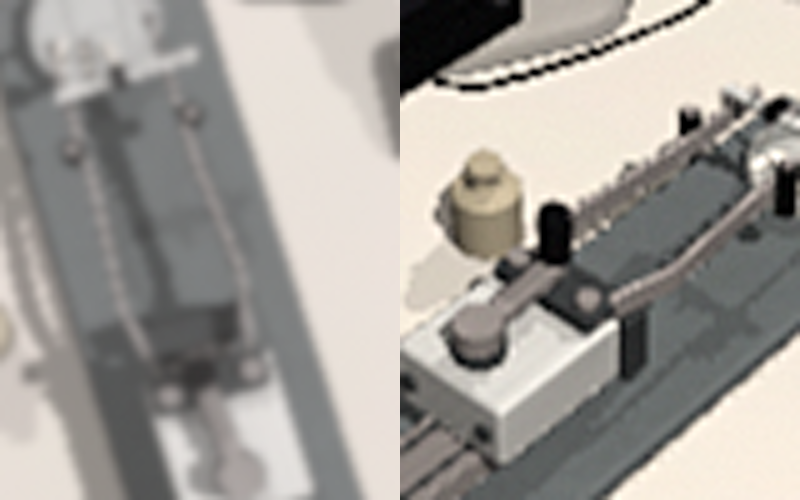

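View pics/c4.png

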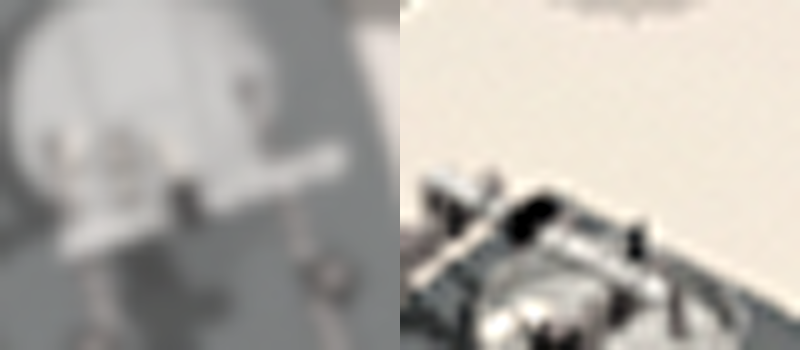

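```bash
python3 - <<'E'
from h import *; import pickle
cal=pickle.load(open("cal.pkl","rb"))
tp=lambda p:(np.array(p)+.5)/5-.5+[285,160]
sp=lambda p:(np.array(p)+.5)/5-.5+[270,180]
loc=lambda cam,uv,z:(onz(cal[cam],uv,z)[:,:2]-q[:2])@R2(q[2])
print("rests",loc("top",tp([[72,150],[188,112]]),.068),"bolts",loc("top",tp([[170,395],[251,368]]),.065),"axis",loc("top",tp([[242,475]]),.075))
print("side axis",loc("side",sp([[79,325]]),.075),"knob",loc("side",sp([[155,208]]),.096),"rest",loc("side",sp([[291,112],[384,170]]),.068))
a=np.load("a1.npz");b=np.load("a2.npz")
# subpixel shift of the carriage/legs between a1 and a2 and of the static slab/timer
for n,w in(("static timer",(155,200,355,400)),("legs",(180,232,300,345))):
    r0,r1,c0,c1=w; A=a["t"][r0:r1,c0:c1].mean(2);B=b["t"][r0:r1,c0:c1].mean(2)
    print(n,cv2.phaseCorrelate(A,B,cv2.createHanningWindow(A.shape[::-1],cv2.CV_64F)))
E
```

```text
rests [[ 0.0832  0.0257]
 [ 0.0839 -0.0253]] bolts [[-0.0261  0.0173]
 [-0.0256 -0.0181]] axis [[-0.0659 -0.001 ]]
side axis [[-0.069  -0.0028]] knob [[-0.0207  0.004 ]] rest [[ 0.0839  0.0264]
 [ 0.0799 -0.0264]]
static timer ((0.4224348737369077, 0.4454708167289887), 0.8841497778756118)
legs ((0.7020527453484569, 2.3089727108640545), 0.43293258804454515)
```

```bash
python3 -c "
from h import *
to(-.0205,.003,.078)"
```

```text
t 14.35 stand [-0.1432  0.0119] z 0.1976 F(stand) [0.7 1. ] 0.5 open 44.9 j [   4.   16.  113.   -0.   51. -105.]
shift [-0.1227 -0.0088  0.1196] turn [-0.      0.     -0.0004]
```

Request:
servo_tool(targets=[[[-0.04,-0.003,0],[0,0,0]],[[-0.085,-0.009,0.02],[0,0,0]],[[-0.115,-0.009,0.04],[0,0,0]],[[-0.122,-0.009,0.07],[0,0,0]],[[-0.122,-0.009,0.1],[0,0,0]],[[-0.122,-0.009,0.119],[0,0,0]],[[-0.122,-0.009,0.119],[0,0,0]]])

```text
time_s: 15.22
position: [0.5014, 0.1666, 0.0771]
tcp_rot: [[-0.947, -0.321, -0.004], [-0.321, 0.947, -0.0], [0.004, 0.001, -1.0]]
force: [-0.8, -0.4, 0.4]
opening: 0.513
```

Request:
servo_tool(targets=[[[0,0,0],[0,0,0]],[[0,0,0],[0,0,0]],[[0,0,0],[0,0,0]],[[0,0,0],[0,0,0]],[[0,0,0],[0,0,0]]], gripper=0.008)

```text
time_s: 15.85
position: [0.5026, 0.1676, 0.079]
tcp_rot: [[-0.947, -0.321, 0.001], [-0.321, 0.947, 0.001], [-0.001, 0.001, -1.0]]
force: [-1.1, 4.6, 3.2]
opening: 0.138
```

```bash
python3 -c "
from h import *
st()"
```

```text
t 15.85 stand [-0.0209  0.0036] z 0.079 F(stand) [0.4 4.7] 3.2 open 11.99 j [   6.   36.  103.    0.   42. -102.]
```

Request:
servo_tool(targets=[[[0.001,0.006,0],[0,0,0]],[[0.002,0.011,0],[0,0,0]],[[0.004,0.016,0],[0,0,0]],[[0.007,0.021,0],[0,0,0]],[[0.0125,0.028,0],[0,0,0]],[[0.0195,0.034,0],[0,0,0]],[[0.0275,0.038,0],[0,0,0]],[[0.036,0.041,0],[0,0,0]],[[0.045,0.042,0],[0,0,0]],[[0.047,0.042,0],[0,0,0]],[[0.047,0.042,0],[0,0,0]]])

```text
time_s: 17.23
position: [0.4491, 0.1908, 0.0793]
tcp_rot: [[-0.946, -0.324, 0.01], [-0.324, 0.946, -0.001], [-0.009, -0.004, -1.0]]
force: [5.7, -4.3, 0.8]
opening: 0.144
```

```bash
python3 -c "
from h import *
st()"
```

```text
t 17.23 stand [-0.0642  0.0428] z 0.0793 F(stand) [ 4.  -5.9] 0.8 open 12.53 j [ 10.  33. 109.  -0.  37. -99.]
```

Request:
servo_tool(targets=[[[-0.001,0.001,0],[0,0,0]],[[-0.001,0.001,0],[0,0,0]],[[0,0.001,-0.02],[0,0,0]],[[0,0.001,-0.06],[0,0,0]],[[0.03,-0.02,-0.06],[0,0,0]],[[0.065,-0.043,-0.06],[0,0,0]],[[0.065,-0.043,-0.06],[0,0,0]]], gripper=0.04)

```text
time_s: 18.1
position: [0.393, 0.1288, 0.1382]
tcp_rot: [[-0.948, -0.319, -0.005], [-0.319, 0.948, -0.0], [0.005, 0.001, -1.0]]
force: [0.2, 0.6, 0.3]
opening: 0.458
```

```bash
python3 -c "
from h import *
to(-.128,0,.041)"
```

```text
t 18.1 stand [-0.1372  0.0021] z 0.1382 F(stand) [0.4 0.5] 0.3 open 39.86 j [   3.   23.  116.   -0.   41. -106.]
shift [-0.0097 -0.0023  0.0971] turn [ 0.0015 -0.0052 -0.0026]
```

Request:
servo_tool(targets=[[[0.005,-0.002,0.03],[0,0,0]],[[0.005,-0.002,0.07],[0,0,0]],[[0.003,-0.002,0.097],[0,0,0]],[[-0.01,-0.002,0.097],[0,0,0]],[[-0.02,-0.002,0.097],[0,0,0]],[[-0.027,-0.002,0.097],[0,0,0]],[[-0.034,-0.002,0.097],[0,0,0]],[[-0.041,-0.002,0.097],[0,0,0]],[[-0.048,-0.002,0.097],[0,0,0]],[[-0.053,-0.002,0.097],[0,0,0]],[[-0.055,-0.002,0.097],[0,0,0]]], gripper=0)

```text
time_s: 19.48
position: [0.4427, 0.144, 0.0423]
tcp_rot: [[-0.946, -0.324, -0.014], [-0.324, 0.946, -0.003], [0.015, 0.001, -1.0]]
force: [-11.0, -11.8, 10.1]
opening: 0.004
```

Request:
servo_tool(targets=[[[-0.003,0,0],[0,0,0]],[[-0.004,0,0],[0,0,0]],[[-0.004,0,0],[0,0,0]]])

```text
time_s: 19.85
position: [0.4426, 0.1442, 0.0422]
tcp_rot: [[-0.946, -0.324, -0.022], [-0.324, 0.946, -0.005], [0.022, 0.002, -1.0]]
force: [-13.7, -14.5, 11.9]
opening: 0.009
```

```bash
python3 -c "
from h import *
st()"
```

```text
t 19.85 stand [-0.0853  0.0008] z 0.0422 F(stand) [-17.6  -9.3] 11.9 open 0.78 j [   4.   37.  112.   -0.   32. -104.]
```

Request:
servo_tool(targets=[[[0.01,0,0],[0,0,0]],[[0.03,0,0],[0,0,0]],[[0.035,0,-0.02],[0,0,0]],[[0.035,0.01,-0.05],[0,0,0]],[[0.025,0.035,-0.05],[0,0,0]],[[0.014,0.047,-0.045],[0,0,0]],[[0.014,0.047,-0.038],[0,0,0]],[[0.014,0.047,-0.038],[0,0,0]]])

```text
time_s: 20.85
position: [0.4243, 0.1865, 0.0786]
tcp_rot: [[-0.947, -0.322, -0.002], [-0.322, 0.947, -0.001], [0.002, 0.0, -1.0]]
force: [-0.7, -0.4, -0.1]
opening: 0.006
```

```bash
python3 - <<'E'
from h import *
to(-.076,.048,.08)
t=avg("top",6); np.save("a3.npy",t)
b=np.load("a1.npz")["t"]
A=b[160:200,290:330].mean(2);B=t[160:200,290:330].mean(2)
print(cv2.phaseCorrelate(A,B,cv2.createHanningWindow(A.shape[::-1],cv2.CV_64F)), np.abs(A-B).mean())
E
```

```text
t 20.85 stand [-0.089   0.0467] z 0.0786 F(stand) [-0.8 -0.2] -0.1 open 0.56 j [ 10.  33. 112.  -0.  36. -99.]
shift [-0.013   0.0013 -0.0014] turn [ 0.0002 -0.0024 -0.0002]
((-0.07127354925297524, 0.0151738653743827), 0.9123504937358016) 0.13346389535026837
```

Request:
servo_tool(targets=[[[-0.007,0.001,-0.001],[0,0,0]],[[-0.0125,0.001,-0.001],[0,0,0]],[[-0.019,0.001,-0.001],[0,0,0]],[[-0.026,-0.001,-0.001],[0,0,0]],[[-0.032,-0.003,-0.001],[0,0,0]],[[-0.038,-0.0065,-0.001],[0,0,0]],[[-0.045,-0.012,-0.001],[0,0,0]],[[-0.048,-0.016,-0.001],[0,0,0]],[[-0.048,-0.016,-0.001],[0,0,0]]])

```text
time_s: 22.28
position: [0.4764, 0.1868, 0.0806]
tcp_rot: [[-0.947, -0.321, 0.001], [-0.321, 0.947, -0.0], [-0.001, -0.0, -1.0]]
force: [-0.0, -0.7, 0.3]
opening: 0.003
```

```bash
python3 -c "
from h import *
st()"
```

```text
t 22.27 stand [-0.0395  0.0302] z 0.0806 F(stand) [-0.3 -0.6] 0.3 open 0.27 j [   9.   35.  105.   -0.   40. -100.]
```

Request:
servo_tool(targets=[[[0.012,0.003,0],[0,0,0]],[[0.014,0.025,0],[0,0,0]],[[0.005,0.036,0],[0,0,0]],[[-0.022,0.036,0],[0,0,0]],[[-0.024,0.034,0],[0,0,0]],[[-0.024,0.026,0],[0,0,0]],[[-0.025,0.02,0],[0,0,0]],[[-0.026,0.014,0],[0,0,0]],[[-0.027,0.008,0],[0,0,0]],[[-0.028,0.002,0],[0,0,0]],[[-0.028,-0.003,0],[0,0,0]]])

```text
time_s: 23.65
position: [0.5031, 0.1928, 0.0806]
tcp_rot: [[-0.947, -0.321, -0.0], [-0.321, 0.947, -0.0], [0.0, -0.0, -1.0]]
force: [0.8, 1.7, 0.2]
opening: 0.007
```

```bash
python3 -c "
from h import *
st()"
```

```text
t 23.65 stand [-0.0123  0.0273] z 0.0806 F(stand) [1.3 1.4] 0.2 open 0.58 j [   9.   36.  101.   -0.   43. -100.]
```

Pushing with only 1.4 N; continue to the stop.

Request:
servo_tool(targets=[[[0,-0.002,0],[0,0,0]],[[0,-0.004,0],[0,0,0]],[[0,-0.004,0],[0,0,0]]])

```text
time_s: 24.02
position: [0.5039, 0.1891, 0.0804]
tcp_rot: [[-0.947, -0.321, -0.001], [-0.321, 0.947, -0.001], [0.001, -0.0, -1.0]]
force: [-0.3, 0.8, 0.3]
opening: 0.005
```

Request:
servo_tool(targets=[[[0,-0.002,0],[0,0,0]],[[0,-0.003,0],[0,0,0]],[[0,-0.003,0],[0,0,0]]])

```text
time_s: 24.4
position: [0.5052, 0.1866, 0.0805]
tcp_rot: [[-0.947, -0.321, -0.0], [-0.321, 0.947, -0.0], [0.0, -0.0, -1.0]]
force: [0.4, 0.3, 0.3]
opening: 0.004
```

```bash
python3 -c "
from h import *
st()"
```

```text
t 24.4 stand [-0.0123  0.0208] z 0.0805 F(stand) [0.4 0.1] 0.3 open 0.32 j [   8.   36.  101.   -0.   43. -100.]
```

Request:
servo_tool(targets=[[[0,-0.002,0],[0,0,0]],[[0,-0.003,0],[0,0,0]],[[0,-0.003,0],[0,0,0]]])

```text
time_s: 24.78
position: [0.5058, 0.1851, 0.0806]
tcp_rot: [[-0.947, -0.32, -0.001], [-0.32, 0.947, 0.002], [-0.0, 0.002, -1.0]]
force: [-0.7, 6.7, 0.8]
opening: 0.003
```

Request:
servo_tool(targets=[[[0,-0.002,0],[0,0,0]],[[0,-0.003,0],[0,0,0]],[[0,-0.003,0],[0,0,0]]])

```text
time_s: 25.15
position: [0.506, 0.1846, 0.0806]
tcp_rot: [[-0.948, -0.319, -0.001], [-0.319, 0.948, 0.006], [-0.001, 0.006, -1.0]]
force: [-1.1, 14.7, 0.7]
opening: 0.006
```

Request:
servo_tool(targets=[[[0,-0.002,0],[0,0,0]],[[0,-0.003,0],[0,0,0]],[[0,-0.003,0],[0,0,0]]])

```text
time_s: 25.52
position: [0.5062, 0.1841, 0.0807]
tcp_rot: [[-0.948, -0.317, -0.003], [-0.317, 0.948, 0.01], [-0.001, 0.01, -1.0]]
force: [-3.1, 23.7, 1.7]
opening: 0.006
```

```bash
python3 -c "
from h import *
st()"
```

```text
t 25.52 stand [-0.0122  0.0181] z 0.0807 F(stand) [ 4.7 23.4] 1.7 open 0.52 j [   8.   36.  101.    1.   43. -101.]
```

Request:
servo_tool(targets=[[[0,0.01,0],[0,0,0]],[[0,0.025,0],[0,0,0]],[[0,0.025,-0.03],[0,0,0]],[[0.01,0.025,-0.08],[0,0,0]],[[0.05,0.015,-0.11],[0,0,0]],[[0.1,0.005,-0.12],[0,0,0]],[[0.13,0,-0.12],[0,0,0]],[[0.13,0,-0.12],[0,0,0]]], gripper=0.087)

```text
time_s: 26.52
position: [0.3824, 0.1356, 0.2007]
tcp_rot: [[-0.947, -0.32, -0.002], [-0.32, 0.947, -0.001], [0.002, 0.0, -1.0]]
force: [0.2, -0.0, 0.5]
opening: 0.83
```

```bash
python3 - <<'E'
from h import *
to(.0918,0,.15)
t=avg("top",16); s=avg("side",16); np.savez("a4.npz",t=t,s=s)
b=np.load("a1.npz")["t"]
A=b[160:200,290:330].mean(2);B=t[160:200,290:330].mean(2)
print(cv2.phaseCorrelate(A,B,cv2.createHanningWindow(A.shape[::-1],cv2.CV_64F)), np.abs(A-B).mean())
f=lambda a,k:cv2.resize(np.clip(a*1.5,0,255).astype(np.uint8),None,fx=k,fy=k,interpolation=cv2.INTER_CUBIC)
w=np.vstack([np.hstack([f(t[155:187,290:330],10),f(s[178:210,332:372],10)]),np.hstack([f(t[200:256,300:380],5),f(s[200:256,270:350],5)])])
cv2.imwrite("pics/c5.png",w[:600])
E
```

```text
t 26.52 stand [-0.145   0.0121] z 0.2007 F(stand) [ 0.2 -0.1] 0.5 open 72.24 j [   4.   16.  113.   -0.   51. -105.]
shift [-0.2369 -0.0117  0.0501] turn [ 0.0001 -0.0022 -0.0016]
((-0.013551777526206621, -0.04697856965521652), 0.9067249361911973) 0.12560374362229584
```

View pics/c5.png

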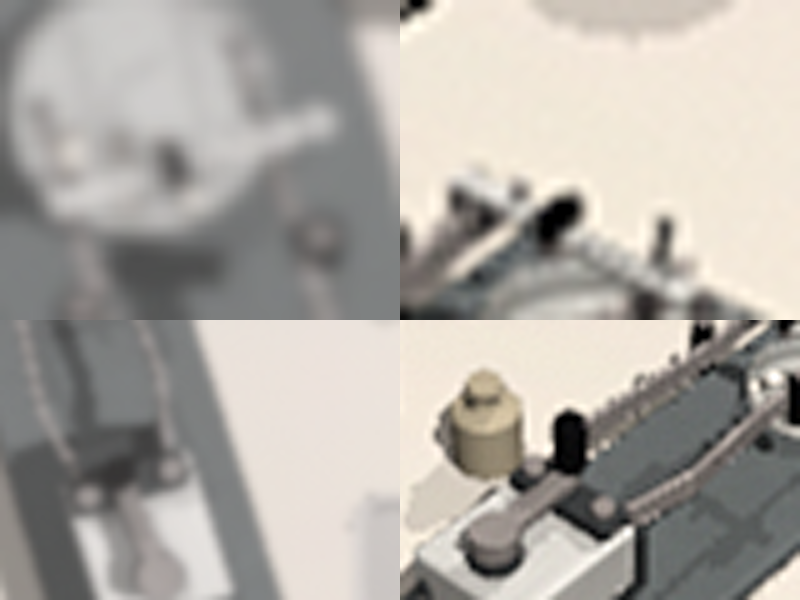

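```bash
python3 - <<'E'
from h import *; import pickle
cal=pickle.load(open("cal.pkl","rb"))
a=np.load("a4.npz"); t=a["t"].mean(2); s=a["s"].mean(2)
W=lambda P:np.c_[np.atleast_2d(P)[:,:2]@R2(q[2]).T+q[:2],np.atleast_2d(P)[:,2]]
def rect(img,cam,x,y,z):
    X,Y=np.meshgrid(x,y,indexing="ij"); p=proj(cal[cam],W(np.c_[X.ravel(),Y.ravel(),np.full(X.size,z)]))
    return cv2.remap(img.astype(np.float32),p[:,0].reshape(X.shape).astype(np.float32),p[:,1].reshape(X.shape).astype(np.float32),cv2.INTER_CUBIC)
# top: rests, bar profile
y=np.arange(-.045,.0351,.001)
xs=np.arange(.108,.125,.001)
r=rect(t,"top",xs,y,.071); print("darkest x per row near tab"); 
i=(y>-.012)&(y<.008)
print(np.c_[xs,r[:,i].min(1),y[i][r[:,i].argmin(1)]])
for z,c,n in((.068,(.0918,.026),"L"),(.068,(.0918,-.026),"R")):
    xx=np.arange(c[0]-.009,c[0]+.0091,.0005);yy=np.arange(c[1]-.009,c[1]+.0091,.0005)
    p=rect(t,"top",xx,yy,z); w=np.clip(np.percentile(p,40)-p,0,None)
    X,Y=np.meshgrid(xx,yy,indexing="ij"); print("rest",n,(w*X).sum()/w.sum(),(w*Y).sum()/w.sum())
np.set_printoptions(linewidth=220)
print("side tab/pointer rows 196..208 cols 340..366"); print(s[194:210,342:366].round().astype(int))
print("pred side tab",proj(cal["side"],W([.115,-.002,.075])),"ptr",proj(cal["side"],W([[.124,-.0228,.075],[.124,-.0228,.062]])),"rests top",proj(cal["side"],W([[.092,.026,.068],[.092,-.026,.068]])))
print("side rests L"); print(s[198:212,322:336].round().astype(int)); print("R"); print(s[208:226,342:356].round().astype(int))
E
```

```text
darkest x per row near tab
[[  0.108  111.9056   0.001 ]
 [  0.109  104.4092   0.    ]
 [  0.11    94.0079   0.    ]
 [  0.111   82.5468  -0.001 ]
 [  0.112   73.0185  -0.001 ]
 [  0.113   67.1845  -0.002 ]
 [  0.114   63.9292  -0.002 ]
 [  0.115   64.4834  -0.001 ]
 [  0.116   65.6752  -0.002 ]
 [  0.117   68.4435  -0.001 ]
 [  0.118   75.8852  -0.001 ]
 [  0.119   83.1173  -0.001 ]
 [  0.12    95.075   -0.001 ]
 [  0.121  102.6015   0.007 ]
 [  0.122  103.0445   0.007 ]
 [  0.123  104.3061   0.007 ]
 [  0.124  106.701    0.007 ]]
rest L 0.08937192019130928 0.02607212394859897
rest R 0.08960327148479207 -0.025075342693539997
side tab/pointer rows 196..208 cols 340..366
[[155 157 154 155 155 154 153 155 153 154 154 154 154 154 154 154 154 154 154 154 154 153 155 154]
 [151 143 152 158 156 157 157 156 156 155 154 154 154 154 155 154 155 154 154 153 154 154 153 154]
 [147 108 113 150 161 164 155 147 161 156 154 154 155 154 154 153 155 154 154 153 154 154 154 153]
 [143  82  90 150 155 120  95  90 141 159 154 154 154 154 155 154 155 154 154 154 155 154 155 154]
 [121 115 132 132  98  22
[... 2504 characters left out ...]
1 120 121 116  71   0   4   5   7  77 132 134 126]
 [130 101 113 108  98  63   3   4   5  12  91 149 141 134]
 [115 102 108  88  73  58   1   5   5   6  89 144 134 140]
 [103 103  80  66  76  57   1   4   3  20  98 142 133 133]
 [ 87  73  70  69  66  43   1   4   2  31 101 144 137 132]
 [ 66  63  81  92  78  44   0   5   0  45 118 149 144 144]
 [ 63  66  97 121  95  64  11   0   0  72 143 150 147 144]
 [ 65  66  85 107 114 111 101  97  94 117 147 141 139 140]
 [ 47  52  60  72  95 108 127 138 141 143 141 140 141 139]
 [ 21  32  52  62  55  58  82  98 100 110 112 112 116 112]
 [ 22  22  41  63  61  59  60  60  62  63  66  63  71  68]
 [ 19  19  39  63  61  60  61  62  61  60  60  60  59  60]]
```

```bash
python3 - <<'E'
from h import *; import pickle
cal=pickle.load(open("cal.pkl","rb"))
W=lambda P:np.c_[np.atleast_2d(P)[:,:2]@R2(q[2]).T+q[:2],np.atleast_2d(P)[:,2]]
def rect(img,cam,x,y,z):
    X,Y=np.meshgrid(x,y,indexing="ij"); p=proj(cal[cam],W(np.c_[X.ravel(),Y.ravel(),np.full(X.size,z)]))
    return cv2.remap(img.astype(np.float32),p[:,0].reshape(X.shape).astype(np.float32),p[:,1].reshape(X.shape).astype(np.float32),cv2.INTER_CUBIC)
y=np.arange(-.016,.0121,.0005)
for f,dx in(("a0",-.030),("a1",0),("a2",-.0085),("a4",0)):
    t=np.load(f+".npz")["t"].mean(2)
    pr=rect(t,"top",np.arange(.113,.118,.0005)+dx,y,.075).mean(0)
    b=np.interp(y,[y[0],y[-1]],[pr[:8].mean(),pr[-8:].mean()]); w=np.clip(b-pr-.15*(b-pr).max(),0,None)
    res=[(w*y).sum()/w.sum()]
    for sy in(.026,-.026):
        xx=np.arange(.083,.1,.0005)+dx;yy=sy+np.arange(-.006,.0061,.0005);p=rect(t,"top",xx,yy,.068);w=np.clip(np.percentile(p,50)-p,0,None);res.append((w*yy).sum()/w.sum())
    print(f,np.array(res),"tab-mid",res[0]-(res[1]+res[2])/2)
# side: render tab+pointer by supersampled hulls for several y, compare dark map in a4
s=np.load("a4.npz")["s"].mean(2); r0,c0,h,w=192,340,14,26
def mask(P):
    k=16; hull=cv2.convexHull(((proj(cal["side"],W(P))-[c0-.5,r0-.5])*k).astype(np.float32)).astype(np.int32)
    m=np.zeros((h*k,w*k),np.uint8); cv2.fillPoly(m,[hull],255); return cv2.resize(m,(w,h),interpolation=cv2.INTER_AREA)/255.
box=lambda x,y,dx,dy,z0,z1:[[x+i*dx,y+j*dy,z] for i in(-1,1) for j in(-1,1) for z in(z0,z1)]
S=s[r0:r0+h,c0:c0+w]; D=np.clip((70-S)/70,0,1)
for nm,mk,g,win in(("tab",lambda y,x:mask(box(x,y,.005,.0025,.067,.075)),(-.004,.004),(slice(4,10),slice(4,11))),("ptr",lambda y,x:mask(box(x,y,.001,.001,.068,.076)),(-.026,-.018),(slice(7,11),slice(15,21)))):
    Dm=D if nm=="tab" else np.clip((155-S)/155,0,1)
    for hx in(-.0185,-.0175):
        best=[]
        for yy in np.arange(*g,.0002):
            for dv in(0,):
                m=mk(yy,hx+(.133 if nm=="tab" else .142)); A=m[win].ravel(); B=Dm[win].ravel(); best.append((np.corrcoef(A,B)[0,1],yy))
        print(nm,hx,sorted(best)[-3:])
E
```

```text
a0 [-0.001   0.0269 -0.024 ] tab-mid -0.0024409733948215035
a1 [-0.001   0.0276 -0.0251] tab-mid -0.002279729755592967
a2 [-0.0013  0.0268 -0.0255] tab-mid -0.0019445876028896724
a4 [-0.001   0.0276 -0.0251] tab-mid -0.0022688663422403025
tab -0.0185 [(np.float64(0.7434985643274048), np.float64(-0.001599999999999999)), (np.float64(0.7482302217060111), np.float64(-0.001399999999999999)), (np.float64(0.7484740614834009), np.float64(-0.0011999999999999988))]
tab -0.0175 [(np.float64(0.7089940572504481), np.float64(-0.00019999999999999836)), (np.float64(0.7124901448964728), np.float64(-0.00039999999999999845)), (np.float64(0.7139090491805229), np.float64(-0.0005999999999999985))]
ptr -0.0185 [(np.float64(0.9753576579079445), np.float64(-0.022200000000000022)), (np.float64(0.9817281657462451), np.float64(-0.021800000000000024)), (np.float64(0.9853933546166053), np.float64(-0.022000000000000023))]
ptr -0.0175 [(np.float64(0.9510137051900712), np.float64(-0.02100000000000003)), (np.float64(0.962031632651086), np.float64(-0.021200000000000028)), (np.float64(0.9673569094505768), np.float64(-0.021400000000000027))]
```

Request:
servo_tool(targets=[[[-0.02,-0.002,0],[0,-0.02,0]],[[-0.055,-0.005,0],[0,-0.07,0]],[[-0.095,-0.008,0],[0,-0.13,0]],[[-0.135,-0.01,0],[0,-0.19,0]],[[-0.175,-0.012,0],[0,-0.26,0]],[[-0.21,-0.012,0.005],[0,-0.33,0]],[[-0.232,-0.012,0.02],[0,-0.39,0]],[[-0.24,-0.012,0.04],[0,-0.42,0]],[[-0.24,-0.012,0.06],[0,-0.42,0]],[[-0.24,-0.012,0.07],[0,-0.42,0]],[[-0.24,-0.012,0.07],[0,-0.42,0]]], gripper=0.087)

```text
time_s: 29.5
position: [0.6165, 0.2022, 0.1298]
tcp_rot: [[-0.865, -0.321, 0.385], [-0.293, 0.947, 0.131], [-0.407, 0.0, -0.913]]
force: [0.1, -0.5, 0.7]
opening: 0.997
```

```bash
python3 -c "
from h import *
p,R=st(); t=np.r_[R2(q[2])@[.095,.0003]+q[:2],.042]
print('tool shift',R.T@(t-p)); print(R)
c=np.cos(q[2]);s=np.sin(q[2]); Rt=np.column_stack([[-c,-s,0],[-s,c,0],[0,0,-1]])@Ro.from_rotvec([0,-.42,0]).as_matrix()
print(Ro.from_matrix(R.T@Rt).as_rotvec())"
```

```text
t 29.5 stand [ 0.098  -0.0003] z 0.1298 F(stand) [-0.1 -0.5] 0.7 open 86.75 j [   6.   33.  103.   14.   22. -115.]
tool shift [0.0385 0.0005 0.079 ]
[[-0.865  -0.3213  0.3854]
 [-0.2934  0.947   0.131 ]
 [-0.407   0.0003 -0.9134]]
[ 0.     -0.0008 -0.0006]
```

Request:
servo_tool(targets=[[[0.008,0,0.016],[0,0,0]],[[0.016,0,0.032],[0,0,0]],[[0.024,0,0.048],[0,0,0]],[[0.032,0.0005,0.064],[0,0,0]],[[0.0385,0.0005,0.079],[0,0,0]],[[0.0385,0.0005,0.079],[0,0,0]]])

```text
time_s: 30.25
position: [0.6136, 0.2017, 0.0425]
tcp_rot: [[-0.865, -0.321, 0.386], [-0.293, 0.947, 0.131], [-0.408, 0.0, -0.913]]
force: [0.2, 0.1, 0.2]
opening: 1.002
```

Request:
servo_tool(targets=[[[0,0,0],[0,0,0]],[[0,0,0],[0,0,0]],[[0,0,0],[0,0,0]],[[0,0,0],[0,0,0]]], gripper=0.064)

```text
time_s: 30.75
position: [0.6135, 0.2017, 0.0432]
tcp_rot: [[-0.864, -0.321, 0.387], [-0.293, 0.947, 0.131], [-0.408, -0.0, -0.913]]
force: [-0.3, -0.5, -0.0]
opening: 0.746
```

```bash
python3 -c "
from h import *
st()"
```

```text
t 30.75 stand [0.095  0.0002] z 0.0432 F(stand) [-0.5 -0.4] -0.0 open 64.87 j [   6.   42.  105.   29.   11. -131.]
```

Request:
servo_tool(targets=[[[0,0,0],[0,0,0]],[[0,0,0],[0,0,0]],[[0,0,0],[0,0,0]],[[0,0,0],[0,0,0]]], gripper=0.052)

```text
time_s: 31.25
position: [0.6138, 0.2017, 0.0429]
tcp_rot: [[-0.864, -0.321, 0.387], [-0.293, 0.947, 0.131], [-0.409, -0.0, -0.913]]
force: [1.2, 1.3, 0.1]
opening: 0.601
```

```bash
python3 -c "
from h import *
st()"
```

```text
t 31.25 stand [0.0953 0.0001] z 0.0429 F(stand) [1.6 0.9] 0.1 open 52.33 j [   6.   42.  105.   29.   11. -131.]
```

Request:
servo_tool(targets=[[[0,0,0],[0,0,0]],[[0,0,0],[0,0,0]],[[0,0,0],[0,0,0]],[[0,0,0],[0,0,0]],[[0,0,0],[0,0,0]]], gripper=0.046)

```text
time_s: 31.88
position: [0.614, 0.2016, 0.043]
tcp_rot: [[-0.864, -0.321, 0.387], [-0.293, 0.947, 0.131], [-0.409, -0.0, -0.913]]
force: [4.5, 0.6, -1.3]
opening: 0.528
```

```bash
python3 - <<'E'
from h import *; import pickle
from rig import telemetry,eyes
cal=pickle.load(open("cal.pkl","rb"))
st()
T=[];S=[];o=[]
for i in range(12):
    T.append(eyes.capture("top")["pixels"].astype(float)); S.append(eyes.capture("side")["pixels"].astype(float)); o.append(telemetry.read_state()["opening"]*87)
t=np.mean(T,0); s=np.mean(S,0); np.savez("a5.npz",t=t,s=s); print("opening",np.mean(o),np.std(o))
f=lambda a,k:cv2.resize(np.clip(a*1.5,0,255).astype(np.uint8),None,fx=k,fy=k,interpolation=cv2.INTER_CUBIC)
cv2.imwrite("pics/c6.png",np.hstack([f(t[150:190,290:330],10),f(s[160:240,300:380],5)]))
E
```

```text
t 31.88 stand [0.0954 0.    ] z 0.043 F(stand) [ 4.5 -0.9] -1.3 open 45.94 j [   6.   42.  105.   29.   11. -131.]
opening 46.122779680063935 0.1264023957536733
```

View pics/c6.png

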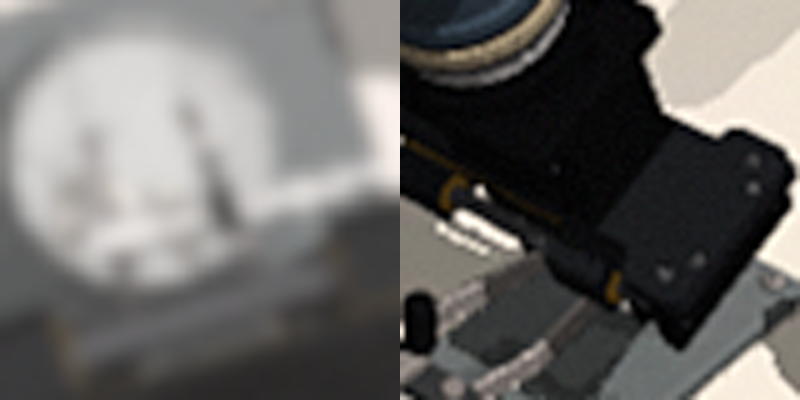

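Request:
servo_tool(targets=[[[-0.001,0,0.0005],[0,0,0]],[[-0.001,0,0.0005],[0,0,0]],[[-0.001,0,0.0005],[0,0,0]]])

```text
time_s: 33.45
position: [0.6137, 0.202, 0.0427]
tcp_rot: [[-0.865, -0.322, 0.385], [-0.294, 0.947, 0.131], [-0.407, 0.0, -0.913]]
force: [0.1, 1.0, 4.1]
opening: 0.53
```

```bash
python3 - <<'E'
from h import *; import pickle
cal=pickle.load(open("cal.pkl","rb"))
st()
np.set_printoptions(linewidth=230)
W=lambda P:np.c_[np.atleast_2d(P)[:,:2]@R2(q[2]).T+q[:2],np.atleast_2d(P)[:,2]]
def rect(img,x,y,z):
    X,Y=np.meshgrid(x,y,indexing="ij"); p=proj(cal["top"],W(np.c_[X.ravel(),Y.ravel(),np.full(X.size,z)]))
    return cv2.remap(img.astype(np.float32),p[:,0].reshape(X.shape).astype(np.float32),p[:,1].reshape(X.shape).astype(np.float32),cv2.INTER_CUBIC)
t=avg("top",12).mean(2); np.save("a6.npy",t)
x=np.arange(.140,.101,-.002); y=np.arange(.004,-.0281,-.001)
print("y*1000",(y*1000).round().astype(int))
for n,im in(("a6",t),):
    r=rect(im,x,y,.072)
    for xi,row in zip(x,r): print(round(xi*1000),row.round().astype(int), "min y",(y[row.argmin()]*1000).round(1))
A=np.load("a5.npz")["t"].mean(2)[150:175,300:330]; B=t[150:175,300:330]; print(cv2.phaseCorrelate(A,B))
E
```

```text
t 33.45 stand [0.0953 0.0004] z 0.0427 F(stand) [0.4 0.9] 4.1 open 46.11 j [   6.   42.  105.   29.   11. -130.]
y*1000 [  4   3   2   1   0  -1  -2  -3  -4  -5  -6  -7  -8  -9 -10 -11 -12 -13 -14 -15 -16 -17 -18 -19 -20 -21 -22 -23 -24 -25 -26 -27 -28]
140 [145 146 146 146 147 147 147 147 147 147 146 145 143 141 138 137 137 137 138 138 137 136 135 133 131 126 123 118 114 110 105 101  97] min y -28.0
138 [143 144 146 146 147 148 148 148 148 146 145 142 138 135 132 132 133 136 138 139 139 138 136 134 132 128 125 120 116 111 107 102  99] min y -28.0
136 [143 144 145 146 147 147 147 148 147 145 142 136 130 124 121 123 127 133 137 140 140 139 137 136 133 131 127 124 119 114 109 104 100] min y -28.0
134 [143 145 146 147 147 147 147 147 146 145 139 133 124 116 113 115 121 129 135 139 141 140 139 137 136 134 132 129 125 119 113 107 102] min y -28.0
132 [145 146 147 147 147 147 148 147 147 145 140 134 125 118 113 114 119 125 132 137 139 140 139 138 137 136 135 133 130 124 118 111 105] min y -28.0
130 [147 147 147 147 147 147 148 148 147 145 142 136 130 123 118 117 118 123 129 133 137 139 139
[... 1518 characters left out ...]
26 128 131 134 136 137] min y -11.0
108 [129 127 123 120 115 111 109 108 109 111 112 111 107  98  89  81  79  81  86  92  95  99 101 102 102 102 102 103 106 109 112 116 117] min y -12.0
106 [132 130 127 122 115 110 108 108 110 114 116 116 113 107  99  92  88  84  84  84  85  86  86  87  86  86  87  88  90  92  95  97  97] min y -14.0
104 [125 125 123 118 114 108 106 104 105 106 107 106 103 100  94  89  85  83  82  82  83  83  83  83  83  84  84  86  87  88  89  89  89] min y -14.0
102 [ 99 102 101 100  98  94  91  88  87  85  84  83  82  80  78  75  74  74  75  77  79  81  82  82  83  83  84  84  84  85  84  83  81] min y -12.0
((-0.07369876566170674, 0.3813417495622051), 0.9629355240539554)
```

Request:
servo_tool(targets=[[[0,0,0],[0,0,0]],[[0,0,0],[0,0,0]],[[0,0,0],[0,0,0]],[[0,0,0],[0,0,0]],[[0,0,0],[0,0,0]],[[0,0,0],[0,0,0]],[[0,0,0],[0,0,0]],[[0,0,0],[0,0,0]]], gripper=0.0462)

```text
time_s: 35.05
position: [0.6138, 0.202, 0.0427]
tcp_rot: [[-0.865, -0.322, 0.385], [-0.294, 0.947, 0.131], [-0.407, 0.0, -0.913]]
force: [-0.6, -0.8, 5.4]
opening: 0.535
```

```bash
python3 - <<'E'
from h import *
st()
t=avg("top",8).mean(2)
B=np.load("a6.npy"); w=np.s_[150:182,296:330]
print(cv2.phaseCorrelate(B[w].copy(),t[w].copy()),np.abs(B[w]-t[w]).mean())
b=np.load("a4.npz")["t"].mean(2)
for n,w in(("vial",np.s_[135:165,340:362]),("timer",np.s_[160:195,362:400]),("weight",np.s_[215:240,265:292]),("dish top",np.s_[145:162,285:322])): print(n,cv2.phaseCorrelate(b[w].copy(),t[w].copy()))
st()
E
```

```text
t 35.05 stand [0.0954 0.0004] z 0.0427 F(stand) [-0.8 -0.6] 5.4 open 46.57 j [   6.   42.  105.   29.   11. -130.]
((-0.0026973830527303733, 0.06170164781814513), 1.0260759804480521) 0.6737004697712425
vial ((-0.07455711059053449, 0.22396712878096814), 1.037947741307575)
timer ((-0.11660397006740197, 0.40792667589646925), 0.7736955922343509)
weight ((-0.5631233821319412, -10.602192204629574), -0.12097790445617312)
dish top ((0.0221437820843704, 0.06188495317503673), 0.9523469280904994)
t 35.45 stand [0.0954 0.0005] z 0.0427 F(stand) [-0.4 -0.8] 5.8 open 46.1 j [   6.   42.  105.   29.   11. -130.]
```

```bash
python3 -c "
from rig import order
print(order.hand_in())"
```

```text
the job is handed in; nothing more can be done
None
```

The job is handed in at about 35 s with the tweezers still held squeezed. The pointer looks level with the tab to within about 0.5 mm, but two checks stayed weak.

- **Carriage:** My first lever turn, made by pinching the knob, ended with the carriage about 8.5 mm back from its end stop. I returned the lever, pushed the carriage home again (it stopped dead at about 18 N) and re-turned the lever by pushing the knob only. The top picture after that matched the home position to 0.05 px.
- **Lever:** It is against its end stop (about 23 N with almost no further movement) and points forward in the pictures.
- **Squeeze:** I commanded 46.2 mm over the finger rests, and the opening read 46.1 to 46.6 mm. The last top picture I measured, at 46.0 mm, put the pointer about 0.35 mm past the tab's middle, so I eased the squeeze by 0.2 mm.
- **Uncertainty on the gap:** The side camera was blocked by the gripper during the squeeze, so only the top view checked it. I did not measure the gap afresh after that last 0.2 mm.
- **Bystanders:** The dish, vial and timer showed shifts under 0.5 px, about 1 mm. The weight was hidden by the gripper, so I could not check it at the end; it was still standing in the picture before the squeeze.

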